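# Find the cutting guide's fence gap with gauge leaves

### The arm

A 6-joint arm with a two-finger parallel gripper is mounted at the origin on the work surface. World frame = base frame: x ahead of the robot, y to its left, z up, the work surface at z = 0. Lengths are in mm, angles in rad, forces in N, time in s.
With the tool pointing down it reaches from about 275 to 975 mm from the base axis. Payload 8.4 kg.
Tool frame: the origin (TCP) lies between the finger pads; the fingertips stand 19 mm ahead of it and the grasp point (between the pads) is the TCP (robot.tcp_to_tips is the z of the fingertips in the tool frame, in mm); z points along the fingers, y is the line along which they close (so a half turn about z gives the same grasp; the last joint's range is limited). The gripper opens to 92 mm and grips with 3 to 60 N. Pads are 20 mm wide; open, the fingers measure 128 mm over their backs; the gripper's body (75 mm by 189 mm) begins 69 mm behind the grasp point.
Start: joints at [-1.13, 0.353, 1.633, -0, 1.155, -0.002], TCP at [267.793, -564.725, 233.583] pointing down, gripper open.
Joint ranges: [-2.63, 2.63], [-0.92, 2.1], [0.06, 2.66], [-1.3, 4.44], [0, 2.69], [-3.02, 3.02]. Speed limits (rad/s): [2.22, 2.22, 2.79, 3.14, 3.14, 3.14].

### API

Orientations are given as a unit quaternion [w, x, y, z].
In Python, from plant import robot gives the robot as it stands. Calls block until the motion is done:
- robot.reach(position, orientation): joint-space move of the TCP to a pose.
- robot.line_to(position, velocity=150, frame=None, until_force=None): straight line of the TCP; frame=None keeps the orientation; velocity is the mean speed in mm/s. With until_force (N) it stops when the force on the tool has changed by that much, and returns True; else False.
- robot.move_j(angles): joint-space move.
- robot.grip(opening): finger opening in mm; the grip force is fixed at half the most; returns when the fingers have stopped.
- robot.dwell(seconds).
- robot.inverse_kinematics(position, orientation): joint angles nearest the present ones, or None.
- robot.capture(name): name is "scene" or "top"; returns a dict with "image" (420x560x3 uint8, blue, green, red), "fx", "fy", "cx", "cy" (pixels), "R" (3x3) and "t" (3): a world point X has camera coordinates R X + t. Camera axes: x right, y down, z forward; pixel columns grow to the right and rows downward; lengths in mm; the calibration is good to about 2 mm. A picture is of the moment at which its call begins. There is no depth.
A pose or a line that the arm cannot do raises robot.Unreachable and nothing moves.
- robot.close_job(): hands the job in; it is judged then, once.
Trained networks look in a picture, given as the dict that the camera call returned (one of the last four; its "shot" number tells which), for a name from the list of things; names that differ only in an ending like _2 or _b are one class to them, and where a whole thing is asked for, a point or a joint stands for the part that bears it (a point fixed in the world has none). Each returns a list of dicts, best first, with "conf" (0 to 1); they miss things now and then, are a little off and sometimes report something else, mostly with a low value. They report only what shows in the picture. A call takes as long as a camera call. They do not tell look-alikes from the thing itself.
- robot.boxes_of(target, picture): "position" ([x, y, z] in mm, in the coordinates of the camera as it stood for that picture, good to about 4 mm: the middle of the surface that is visible of it).
- robot.mark_of(target, picture): "position" ([x, y, z] in mm, in the coordinates of the camera as it stood for that picture, good to about 4 mm: a listed point, or the origin of a listed thing).
Readings, each from a call of its own:
- robot.current_t(): time.
- robot.current_qpos(): joint angles.
- robot.current_qvel(): joint speeds.
- robot.current_effort(): joint torques, N m.
- robot.current_ee_pos(): TCP position.
- robot.current_orientation(): TCP orientation.
- robot.current_wrist_force(): force on the tool from outside, world axes, zero at the start.
- robot.current_moment(): the same for the moment, N m.
- robot.current_width(): finger opening in mm.
- robot.current_finger_force(): force on a finger pad.
Only numpy, scipy, OpenCV 4.12 (cv2) and the standard library are available. Lean on these libraries where they do the work, as an engineer would, in place of code of your own. Each camera call takes 0.05 s, during which the arm holds its last target. There are 200 camera calls.

### The job

Find out how wide the gap of the steel cutting guide is: take the gauge leaves from the rack one at a time, thinnest first, and try each by lowering it gently, tip down, into the gap. A leaf that goes all the way to the bottom is too thin: hang it back on the rack and try the next thicker one; leave the first leaf that binds standing upright, wedged by its tapered tip in the gap, with all other leaves hanging on the rack. Never force a leaf, and leave the other things on the bench where they are.

Things in the scene. Friction and masses are not known exactly. Their poses are not given: they have to be found in the camera images.
- jig: steel cutting guide fixed to the bench: plate 100 (x) x 150 mm (y -100 to 50), 10 thick, origin at its underside. On it two upright jaws, 56 mm long in x, 36 high (tops 46 mm above the bench), leave one straight gap along x: the +y jaw is 24 mm thick, the -y one, a fence, 18 to 24. A spare fence of that height is parked 68 mm from the gap at -y. Gap width unknown, 3.5 to 10 mm
- gap (a point): point at the gap's mouth, level with the jaw tops, mid-length; x along the gap, y across, z up. The gap's true middle lies within 1 mm of it in y. Mouth edges have 2 mm bevels; the gap is 36 mm deep to the plate, open at both ends. One leaf (6 mm or thicker) binds on its taper 6 to 24 mm deep under a light push; every thinner one reaches the bottom with over 1 mm of play
- rack: hanging rack fixed to the bench: wooden foot 70 mm (x) by 220 mm (y), origin at its underside, end walls, and two aluminium rails along y, 34 mm apart in the clear. A leaf hangs upright with its blade between the rails and the ends of its handle resting on them, anywhere along the rails between the end walls
- rack_mid (a point): point midway between the rails and midway along them, level with the rail tops (70 mm above the bench); axes as the rack's. A hung leaf has its tip 54 mm below this point and its x across the rails. The four leaves start about 52 mm apart along the rails
- leaf3: gauge leaf 3 mm thick: upright steel blade 30 mm wide (x), 3 mm thick (y), 54 mm long, under a brass handle bar 46 (x) x 14 (y) x 30 mm, the same on all leaves: grasp it across its 14 mm. Origin: centre of the tip, z up; handle at z = 54 to 84 mm. The lowest 24 mm of the blade taper evenly in y, to 1.5 mm at the tip. 110 g +-20 %. Starts hanging on the rack, in any order
- leaf6: gauge leaf 6 mm thick: upright steel blade 30 mm wide (x), 6 mm thick (y), 54 mm long, under a brass handle bar 46 (x) x 14 (y) x 30 mm, the same on all leaves: grasp it across its 14 mm. Origin: centre of the tip, z up; handle at z = 54 to 84 mm. The lowest 24 mm of the blade taper evenly in y, to 3 mm at the tip. 125 g +-20 %. Starts hanging on the rack, in any order
- leaf9: gauge leaf 9 mm thick: upright steel blade 30 mm wide (x), 9 mm thick (y), 54 mm long, under a brass handle bar 46 (x) x 14 (y) x 30 mm, the same on all leaves: grasp it across its 14 mm. Origin: centre of the tip, z up; handle at z = 54 to 84 mm. The lowest 24 mm of the blade taper evenly in y, to 6 mm at the tip. 145 g +-20 %. Starts hanging on the rack, in any order
- leaf12: gauge leaf 12 mm thick: upright steel blade 30 mm wide (x), 12 mm thick (y), 54 mm long, under a brass handle bar 46 (x) x 14 (y) x 30 mm, the same on all leaves: grasp it across its 14 mm. Origin: centre of the tip, z up; handle at z = 54 to 84 mm. The lowest 24 mm of the blade taper evenly in y, to 9 mm at the tip. 160 g +-20 %. Starts hanging on the rack, in any order
- spool: wire spool, 42 mm across, 50 mm high; bystander, origin at its underside, to be left alone
- ring: small brass ring, 22 mm across, 6 mm high, lying flat; bystander, origin at its underside, to be left alone
- dish: clear shallow dish, 100 mm across, 20 mm high; bystander, origin at its underside, to be left alone
- tape: green disc of tape, 90 mm across, 22 mm high; bystander, origin at its underside, to be left alone
- block: dark steel bench block, 70 x 70 x 22 mm; bystander, origin at its underside, to be left alone
- hammer: hammer with wooden handle, 220 mm long, lying down; bystander, origin at its underside, to be left alone
- driver: screwdriver, 180 mm long, lying down; bystander, origin at its underside, to be left alone
- loupe: aluminium eye loupe, about 65 mm long, 22 mm high, lying down; bystander, origin at its underside, to be left alone
Things that resemble listed ones, but are neither listed nor needed, are in the scene too. Leave any green or purple look-alike of the leaf3 alone.

How it is judged:
By the outcome, as a careful person would: the job done as asked, in the order asked, and still so for the second after the job is handed in, with the robot touching nothing.
It also fails if it takes over 72 s, if anything falls off the work surface, if the arm or the gripper's body presses on something with over 40 N, if the wrist force passes 120 N, or if a joint passes its speed limit or range.

## Working session

There is one attempt and no reset: what is moved stays moved. The work goes in short steps, each a Python script; the robot and the scene stay as the last script left them, time stands still between calls to the robot, and variables do not carry over. Pictures are saved under pics/ and viewed, at most 10 in all, crops included, and the job is handed in when it is done.

```bash
mkdir -p pics; python3 - <<'E'
from plant import robot
import cv2, numpy as np
for n in ("scene","top"):
    p=robot.capture(n); cv2.imwrite(f"pics/{n}0.png",p["image"])
    R=np.array(p["R"]);t=np.array(p["t"])
    print(n,p["fx"],p["cx"],p["cy"],"cam",(-R.T@t).round(), R.round(3).tolist())
    for k in ("jig","gap","rack","rack_mid","leaf3","leaf6","leaf9","leaf12"):
        for d in robot.mark_of(k,p)[:5]:
            c=np.array(d["position"]); w=R.T@(c-t)
            print(k,round(d["conf"],2),w.round(1),(p["fx"]*c[0]/c[2]+p["cx"]).round(),(p["fy"]*c[1]/c[2]+p["cy"]).round())
print(robot.current_t())
E
```

```text
scene 496.3626869252543 275.1195833349569 209.2718559570637 cam [1043.  841. 1081.] [[-0.857, 0.516, -0.014], [0.389, 0.629, -0.673], [-0.338, -0.582, -0.739]]
jig 0.91 [ 516.9 -211.8    1.9] 251.0 166.0
gap 0.89 [ 512.7 -216.1   51.3] 251.0 153.0
gap 0.7 [361.8  -3.8   0.4] 328.0 187.0
gap 0.29 [ 5.198e+02 -2.136e+02 -1.000e-01] 250.0 166.0
rack 0.93 [516.5 229.9  -0.7] 331.0 261.0
rack 0.74 [500.2  -4.2   2.9] 290.0 204.0
rack 0.45 [512.4 206.   19.3] 328.0 250.0
rack_mid 0.58 [515.9 224.3  72. ] 332.0 243.0
rack_mid 0.32 [ 368.8 -279.1    3.9] 279.0 138.0
leaf3 0.93 [438.2 319.3   7.8] 376.0 270.0
leaf3 0.84 [523.  307.9  18.6] 347.0 279.0
leaf3 0.79 [510.6 151.5  20.1] 317.0 236.0
leaf3 0.65 [522.5 384.7   2.6] 365.0 304.0
leaf3 0.56 [514.9 204.6  20.2] 327.0 250.0
leaf6 0.93 [438.2 319.3   7.8] 376.0 270.0
leaf6 0.84 [523.  307.9  18.6] 347.0 279.0
leaf6 0.79 [510.6 151.5  20.1] 317.0 236.0
leaf6 0.65 [522.5 384.7   2.6] 365.0 304.0
leaf6 0.56 [514.9 204.6  20.2] 327.0 250.0
leaf9 0.93 [438.2 319.3   7.8] 376.0 270.0
leaf9 0.84 [523.  307.9  18.6] 347.0 279.0
leaf9 0.79 [510.6 1
[... 907 characters left out ...]
0 228.0
leaf3 0.6 [512.1 199.8  16. ] 214.0 229.0
leaf6 0.73 [439.9 317.8   3.9] 167.0 256.0
leaf6 0.67 [518.7 307.4  15.5] 172.0 225.0
leaf6 0.64 [513.6 391.    5.2] 140.0 226.0
leaf6 0.63 [516.2 149.3  15.2] 234.0 228.0
leaf6 0.6 [512.1 199.8  16. ] 214.0 229.0
leaf9 0.73 [439.9 317.8   3.9] 167.0 256.0
leaf9 0.67 [518.7 307.4  15.5] 172.0 225.0
leaf9 0.64 [513.6 391.    5.2] 140.0 226.0
leaf9 0.63 [516.2 149.3  15.2] 234.0 228.0
leaf9 0.6 [512.1 199.8  16. ] 214.0 229.0
leaf12 0.73 [439.9 317.8   3.9] 167.0 256.0
leaf12 0.67 [518.7 307.4  15.5] 172.0 225.0
leaf12 0.64 [513.6 391.    5.2] 140.0 226.0
leaf12 0.63 [516.2 149.3  15.2] 234.0 228.0
leaf12 0.6 [512.1 199.8  16. ] 214.0 229.0
0.9
```

```bash
python3 - <<'E'
import cv2, numpy as np
s=cv2.imread("pics/scene0.png");t=cv2.imread("pics/top0.png")
cv2.imwrite("pics/top_full.png",cv2.resize(t,(800,600),interpolation=cv2.INTER_CUBIC))
a=cv2.resize(s[185:325,285:425],(600,600)[:2],interpolation=cv2.INTER_CUBIC)
cv2.imwrite("pics/rack_s.png",a)
a=cv2.resize(s[115:205,200:300],(400,360),interpolation=cv2.INTER_CUBIC)
b=cv2.resize(t[185:275,335:435],(400,360),interpolation=cv2.INTER_CUBIC)
cv2.imwrite("pics/jig.png",np.hstack([a,b]))
E
```

```text
(no output)
```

View pics/top_full.png

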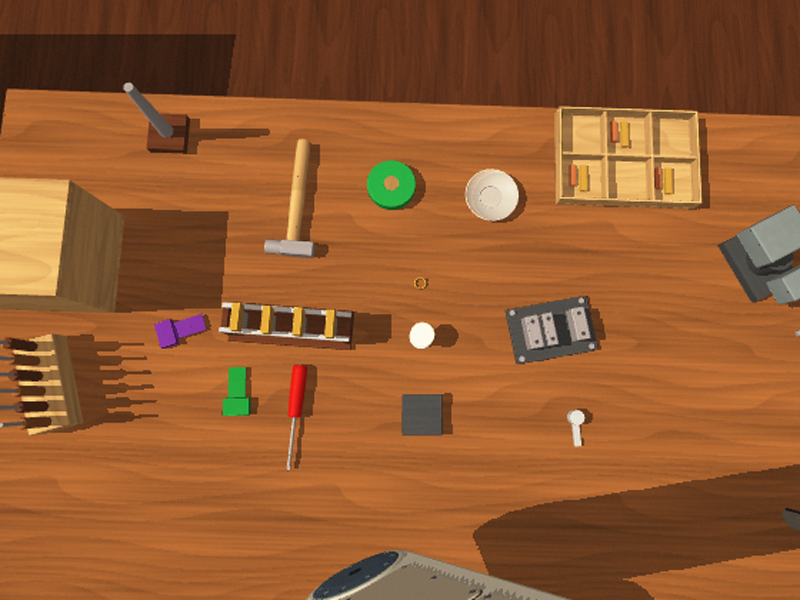

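View pics/rack_s.png

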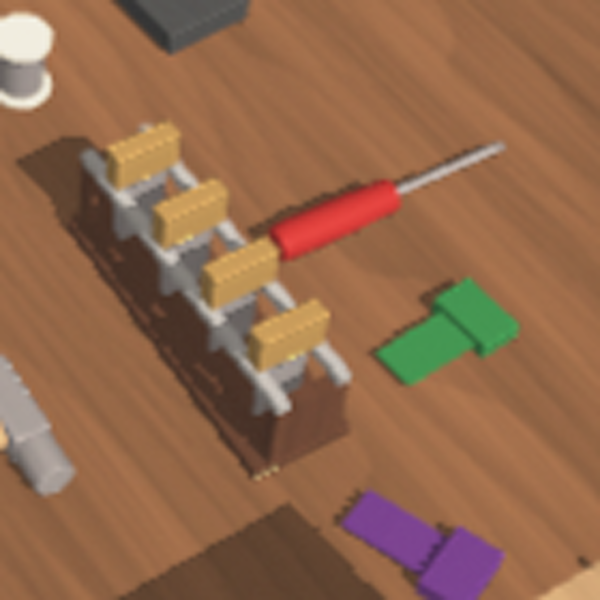

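View pics/jig.png

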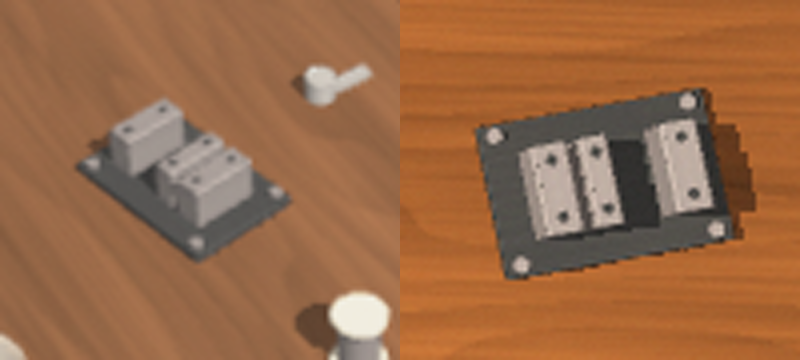

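```bash
python3 - <<'E'
import cv2, numpy as np
s=cv2.imread("pics/scene0.png")
a=cv2.resize(s[210:284,300:370],None,fx=8,fy=8,interpolation=cv2.INTER_NEAREST)
a=np.clip(255*(a/255.)**0.6,0,255).astype(np.uint8)
cv2.imwrite("pics/rack_z.png",a)
E
```

```text
(no output)
```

View pics/rack_z.png

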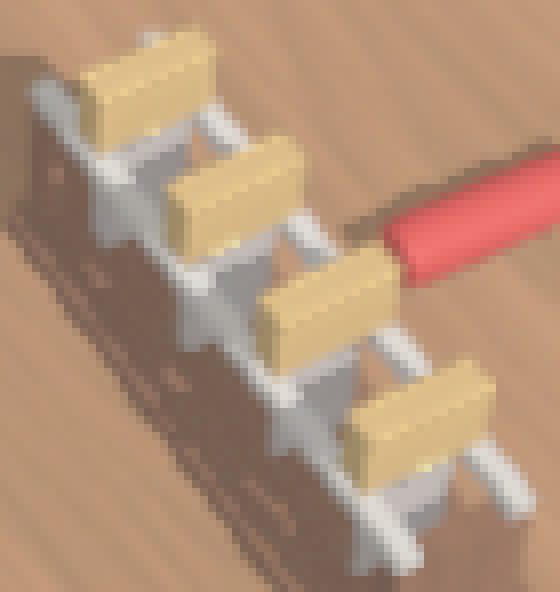

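```bash
cat > h.py <<'E'
import cv2, numpy as np
def proj(p,X):
    R=np.array(p["R"]);t=np.array(p["t"]); c=np.atleast_2d(X)@R.T+t
    return np.c_[p["fx"]*c[:,0]/c[:,2]+p["cx"], p["fy"]*c[:,1]/c[:,2]+p["cy"]]
def rect(p,O,U,V,w,h,s):
    """plane O+U*a+V*b, a in 0..w, b in 0..h mm, s px/mm"""
    q=np.array([[0,0],[w,0],[w,h],[0,h]],float)
    X=np.array([np.array(O)+a*np.array(U)+b*np.array(V) for a,b in q])
    M=cv2.getPerspectiveTransform(proj(p,X).astype(np.float32),(q*s).astype(np.float32))
    return cv2.warpPerspective(p["image"],M,(int(w*s),int(h*s)),flags=cv2.INTER_CUBIC)
E
python3 - <<'E'
from plant import robot
from h import *
import pickle
P={n:robot.capture(n) for n in("scene","top")}
pickle.dump(P,open("P.pkl","wb"))
S,T=P["scene"],P["top"]
# yaw of rack by brass handles in top (plane z=100)
def unproj(p,uv,z):
    R=np.array(p["R"]);t=np.array(p["t"]);C=-R.T@t
    d=R.T@np.array([(uv[0]-p["cx"])/p["fx"],(uv[1]-p["cy"])/p["fy"],1]); return C+d*(z-C[2])/d[2]
for p,roi in ((T,(150,205,245,250)),(S,(300,205,370,285))):
    im=p["image"]; hsv=cv2.cvtColor(im,cv2.COLOR_BGR2HSV); m=np.zeros(im.shape[:2],np.uint8)
    x0,y0,x1,y1=roi; mm=cv2.inRange(hsv,(17,110,110),(28,255,255)); m[y0:y1,x0:x1]=mm[y0:y1,x0:x1]
    n,l,st,c=cv2.connectedComponentsWithStats(m)
    for i in range(1,n):
        if st[i,4]>20: print(st[i],c[i].round(1),unproj(p,c[i],100 if p is T else 88).round(1))
# panels
rows=[]
pan=[rect(S,(515+ (y-228)*.03+16,y-14,104),(0,1,0),(0,0,-1),28,92,6.5) for y in (152,202,255,307)]
pan=[cv2.resize(a,(195,598)) for a in pan]
g=np.hstack(pan);g=np.clip(255*(g/255.)**.6,0,255).astype(np.uint8)
cv2.imwrite("pics/panel.png",g)
J=[cv2.rotate(rect(p,(465,-130,z),(0,-1,0),(1,0,0),200,110,4),cv2.ROTATE_180) for p,z in((T,46),(S,46))]
for j in J:
    for k in range(0,200,10): cv2.line(j,(k*4,0),(k*4,6 if k%50 else 14),(0,255,255),1)
j=np.vstack(J); cv2.imwrite("pics/jigr.png",cv2.resize(j,(800,600)))
print(J[0].shape)
E
```

```text
[160 212   8  20 115] [163.9 221.4] [517.7 306.9 100. ]
[182 214   8  20 116] [185.4 223.5] [514.2 256.1 100. ]
[204 215   9  21 118] [207.8 224.6] [513.3 203.6 100. ]
[227 217   7  20 115] [230.3 226.5] [510.3 150.7 100. ]
[310 214  17  15 168] [317.7 220.7] [513.1 153.2  88. ]
[321 227  17  16 174] [328.8 234.2] [515.  206.4  88. ]
[332 241  18  16 173] [340.1 248.3] [517.2 258.8  88. ]
[343 255  19  16 185] [351.8 262.6] [519.2 309.9  88. ]
(440, 800, 3)
```

View pics/panel.png

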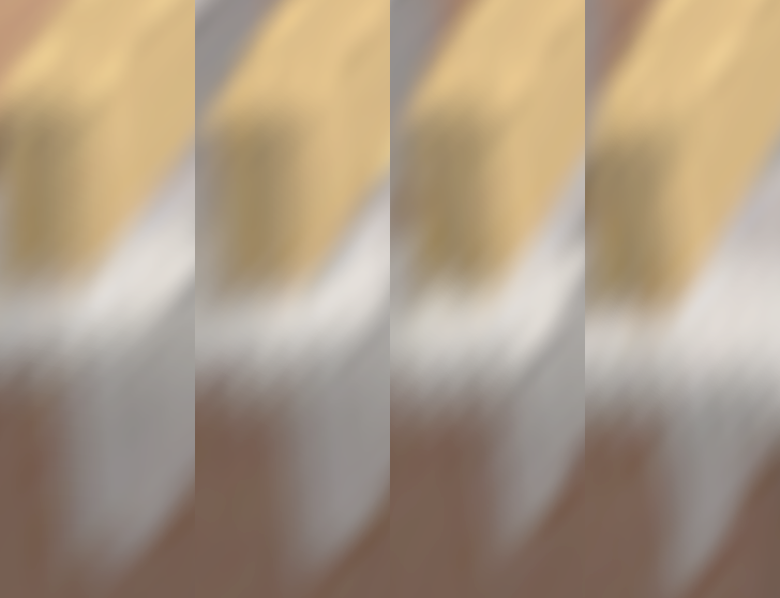

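View pics/jigr.png

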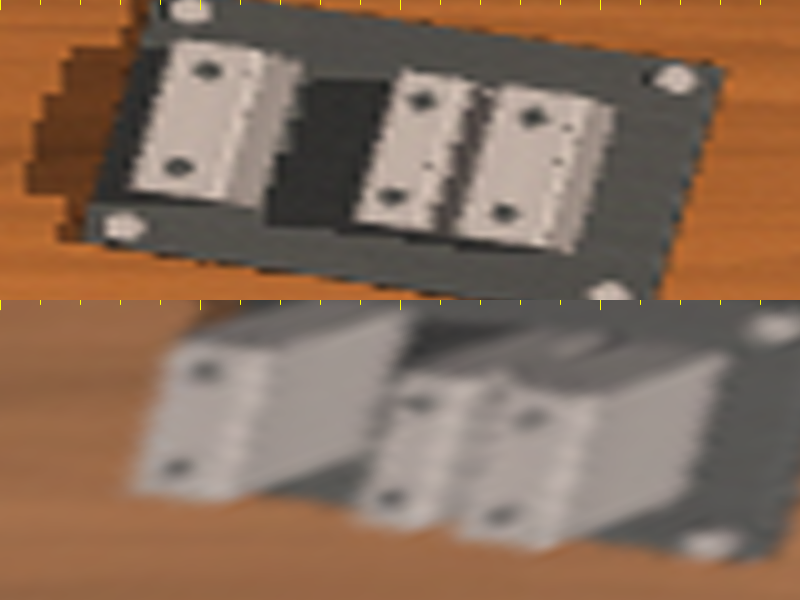

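```bash
cat > id.py <<'E'
from h import *
import pickle
S=pickle.load(open("P.pkl","rb"))["scene"]; im=S["image"].astype(float)
hsv=cv2.cvtColor(S["image"],cv2.COLOR_BGR2HSV); B=cv2.inRange(hsv,(15,90,60),(30,255,255))
K=8;x0,y0,x1,y1=295,205,375,300
yaw=-.039; Rz=np.array([[np.cos(yaw),-np.sin(yaw)],[np.sin(yaw),np.cos(yaw)]])
def W(c,L): L=np.array(L,float); return np.c_[L[:,:2]@Rz.T+c,L[:,2]]
def fill(polys):
    m=np.zeros(((y1-y0)*K,(x1-x0)*K),np.uint8)
    for X in polys:
        q=(proj(S,X)+.5-[x0,y0])*K-.5
        cv2.fillPoly(m,[np.round(cv2.convexHull(q.astype(np.float32))*16).astype(np.int32)],1,shift=4)
    return m
dn=lambda m:cv2.resize(m.astype(np.float32),(x1-x0,y1-y0),interpolation=cv2.INTER_AREA)
def box(c,hx,hy,za,zb): return W(c,[(a,b,z) for a in(-hx,hx) for b in(-hy,hy) for z in(za,zb)])
n,l,st,cc=cv2.connectedComponentsWithStats(B[y0:y1,x0:x1]); ids=[i for i in range(1,n) if st[i,4]>100]
for i in ids:
    tgt=cc[i]; c=np.array([515.,155]) if tgt[1]<25 else np.array([516.,230.])
    for _ in range(6):
        f=lambda c:(lambda m:np.array([(m*np.arange(m.shape[1])).sum(),(m*np.arange(m.shape[0])[:,None]).sum()])/m.sum())(dn(fill([box(c,23,7,70,100)])))
        b=f(c); J=np.c_[f(c+[3,0])-b,f(c+[0,3])-b]/3; c=c+np.linalg.solve(J,tgt-b)
    # region: below rail on plane local x=15
    reg=dn(fill([W(c,[(15,-11,22),(15,9,22),(15,9,40),(15,-11,40)])]))>.999
    out=[]
    for off in (-1,-.5,0,.5,1):
      r=[]
      for t in (3,4.5,6,7.5,9,10.5,12):
        h=t/2; tip={3:.75}.get(t,h-1.5); cb=c+Rz@[0,off]
        e=fill([W(cb,[(15,-h,40),(15,h,40),(15,h,70),(15,-h,70)]),W(cb,[(15,-h,40),(15,h,40),(15,tip,16),(15,-tip,16)])])
        g=fill([W(cb,[(15,h,40),(-15,h,40),(-15,h,70),(15,h,70)]),W(cb,[(15,h,40),(-15,h,40),(-15,tip,16),(15,tip,16)])])&(1-e)
        E,G=dn(e),dn(g); A=np.c_[np.ones(reg.sum()),E[reg],G[reg]]
        y=im[y0:y1,x0:x1][reg]; s,_,_,_=np.linalg.lstsq(A,y,rcond=None)
        r.append(np.sqrt(((A@s-y)**2).mean()))
      out.append(r)
    print(c.round(1),st[i,4],reg.sum()); print(np.array(out).round(1))
E
python3 id.py
```

```text
[510.7 151. ] 187 8
[[2.  1.7 2.1 1.8 1.8 1.7 1.7]
 [2.8 2.2 2.2 2.2 1.7 1.7 1.6]
 [3.  2.4 2.3 1.7 1.7 1.7 1.9]
 [3.7 2.  2.  1.9 2.2 1.7 1.8]
 [3.  2.6 2.5 2.7 2.6 2.2 1.7]]
[512.6 204.6] 191 8
[[1.8 2.2 2.3 1.9 2.3 2.4 2.7]
 [2.  1.9 2.2 1.8 2.4 2.5 2.4]
 [2.  1.8 1.7 2.3 2.4 2.4 2.9]
 [2.  1.9 1.8 2.1 2.3 2.  2.5]
 [2.1 2.  1.8 1.8 2.2 1.9 2.7]]
[514.7 257.1] 199 11
[[ 6.1  5.6  3.7  4.8  7.6  9.4 10.3]
 [ 5.6  5.4  4.   4.7  6.2  8.2  9.9]
 [ 5.9  5.8  5.   4.7  5.2  6.7  9.3]
 [ 6.3  6.3  6.4  5.3  4.9  6.2  8.6]
 [ 6.7  6.6  6.7  6.4  5.3  5.3  6.8]]
[517.4 308.4] 206 12
[[5.7 5.  4.6 6.1 7.3 8.1 8.8]
 [6.6 5.8 5.2 5.4 6.3 8.  8.5]
 [7.2 7.  5.3 4.9 5.4 7.5 8.4]
 [7.5 7.4 6.1 5.2 4.9 6.3 7.7]
 [7.5 7.5 7.1 6.  5.1 5.2 6.3]]
```

```bash
python3 - <<'E'
src=open("id.py").read()
a,b=src.split("    # region")
b='''
    D[len(cs)]={}
    reg=dn(fill([W(c,[(15,-15,14),(15,10,14),(15,10,45),(15,-15,45)])]))>.999
    for oi,off in enumerate(OF):
      for dx in (0,):
       for t in (3,6,9,12):
        h=t/2; tip={3:.75}.get(t,h-1.5); cb=c+Rz@[dx,off]
        e=fill([W(cb,[(15,-h,40),(15,h,40),(15,h,70),(15,-h,70)]),W(cb,[(15,-h,40),(15,h,40),(15,tip,16),(15,-tip,16)])])
        g=fill([W(cb,[(15,h,40),(-15,h,40),(-15,h,70),(15,h,70)]),W(cb,[(15,h,40),(-15,h,40),(-15,tip,16),(15,tip,16)])])&(1-e)
        E,G=dn(e),dn(g); D[len(cs)][oi,t]=(np.c_[np.ones(reg.sum()),E[reg],G[reg]],im[y0:y1,x0:x1][reg])
    cs.append(c)
import itertools
res=[]
for oi,off in enumerate(OF):
  for pm in itertools.permutations((3,6,9,12)):
    AA=[];YY=[]
    for k,t in enumerate(pm):
        A,y=D[k][oi,t]; Z=np.zeros((len(y),9)); Z[:,k]=A[:,0]; Z[:,4]=A[:,1]; Z[:,5+k]=A[:,2]; AA.append(Z);YY.append(y)
    A=np.vstack(AA);Y=np.vstack(YY); s=np.linalg.lstsq(A,Y,rcond=None)[0]; res.append((np.sqrt(((A@s-Y)**2).mean()).round(2),pm,off))
res.sort(key=lambda r:r[0]); print(len(Y),*res[:14],sep="\\n")
for oi,off in enumerate(OF): print(off,[[round(float(np.sqrt(((A@np.linalg.lstsq(A,y,rcond=None)[0]-y)**2).mean())),1) for A,y in [D[k][oi,t] for t in (3,6,9,12)]] for k in range(4)])
# left silhouette, mm on plane local x=15
for k,c in enumerate(cs):
    r=rect(S,W(c,[(15,-15,46)])[0],np.append(Rz@[0,1],0),(0,0,-1),30,30,4).astype(float).mean(2)
    for z in (44,42,40,37,34,31):
        row=r[(46-z)*4-4:(46-z)*4+4].mean(0); bg=row[10:25].mean(); pk=row.max(); j=np.argmax(row>bg+.5*(pk-bg)); print(z,round(j/4-15,2),int(bg),int(pk),end=" | ")
    print(c.round(1))
'''
a=a.replace("for i in ids:","OF=(-2,-1.5,-1,-.5,0,.5,1,1.5,2);D={};cs=[]\nfor i in ids:")
open("id2.py","w").write(a+b)
E
python3 id2.py
```

```text
106
(np.float64(10.77), (12, 9, 3, 6), -1)
(np.float64(10.79), (12, 3, 6, 9), -1)
(np.float64(10.87), (12, 3, 6, 9), -0.5)
(np.float64(10.89), (12, 9, 6, 3), -1)
(np.float64(10.91), (12, 3, 6, 9), -1.5)
(np.float64(10.93), (12, 9, 3, 6), -0.5)
(np.float64(10.95), (12, 6, 3, 9), -1)
(np.float64(11.0), (12, 6, 3, 9), -1.5)
(np.float64(11.0), (12, 3, 6, 9), 0)
(np.float64(11.01), (12, 9, 6, 3), -0.5)
(np.float64(11.04), (12, 9, 3, 6), -1.5)
(np.float64(11.07), (12, 6, 3, 9), -0.5)
(np.float64(11.09), (12, 9, 3, 6), 0)
(np.float64(11.16), (12, 3, 6, 9), -2)
-2 [[10.5, 9.5, 6.4, 6.9], [12.9, 12.7, 13.0, 13.8], [11.5, 10.7, 11.4, 13.4], [13.0, 11.9, 11.8, 12.8]]
-1.5 [[10.2, 9.6, 6.5, 6.1], [12.7, 12.5, 12.8, 13.8], [10.9, 10.3, 11.6, 14.2], [12.5, 11.4, 11.9, 13.3]]
-1 [[9.7, 9.3, 7.3, 5.4], [12.6, 12.4, 12.4, 13.7], [10.8, 10.1, 12.2, 14.7], [12.3, 11.4, 12.1, 13.4]]
-0.5 [[9.6, 8.9, 7.4, 5.6], [12.6, 12.4, 12.4, 13.4], [10.8, 10.3, 11.9, 14.7], [12.6, 12.0, 12.2, 13.3]]
0 [[9.4, 8.8, 8.4, 6.4], [12.6, 12.3, 12.3, 13.1], [11.1, 10.6, 12.0, 14.2], [13.1, 12.2, 12.3, 13.5]]
0.5 [[10.0, 8.5
[... 195 characters left out ...]
1.5 [[11.8, 10.0, 9.0, 8.4], [12.5, 12.4, 12.5, 12.3], [12.3, 12.5, 11.7, 11.4], [15.6, 14.5, 13.7, 13.9]]
2 [[13.8, 11.6, 9.1, 8.6], [12.8, 12.4, 12.5, 12.2], [12.3, 12.6, 11.7, 10.7], [16.5, 15.2, 14.4, 14.3]]
44 -8.25 120 135 | 42 -8.0 104 119 | 40 -4.25 91 110 | 37 -5.25 73 106 | 34 -5.75 62 102 | 31 -5.5 59 101 | [510.7 151. ]
44 -10.5 145 151 | 42 -10.75 127 130 | 40 -10.0 109 113 | 37 -3.25 84 107 | 34 -4.25 67 103 | 31 -4.5 58 100 | [512.6 204.6]
44 -13.5 155 157 | 42 -14.5 133 138 | 40 -14.5 112 117 | 37 0.5 86 108 | 34 -0.75 67 104 | 31 -1.75 55 101 | [514.7 257.1]
44 -14.5 137 154 | 42 -2.0 119 137 | 40 -3.5 100 119 | 37 -3.5 78 104 | 34 -4.0 63 100 | 31 -4.0 55 99 | [517.4 308.4]
```

```bash
cat >> h.py <<'E'
from plant import robot
GY=0.205; RY=-0.039
G=np.array([517.,-215.6])
def q(a): return [0,float(np.cos(a/2)),float(np.sin(a/2)),0]
def at(xy,z,a,v=None):
    p=[float(xy[0]),float(xy[1]),float(z)]
    if v: return robot.line_to(p,velocity=v)
    robot.reach(p,q(a))
def st(m=""):
    print(m,"t",round(robot.current_t(),2),"p",np.round(robot.current_ee_pos(),1),"F",np.round(robot.current_wrist_force(),2),"M",np.round(robot.current_moment(),2),"w",round(robot.current_width(),1))
def pick(xy):
    at(xy,190,RY); robot.grip(36); at(xy,90,RY,250); robot.grip(8); st("gripped"); at(xy,205,RY,250); st("lifted")
def show(name):
    """hold edge-on towards scene camera, save enlarged crop"""
    X=np.array([600,330,420.]); C=np.array([1043,841.]); a=np.arctan2(C[1]-X[1],C[0]-X[0])
    robot.reach(list(X),q(a)); p=robot.capture("scene"); st("shown")
    u=proj(p,X-[0,0,40])[0].round().astype(int)
    c=p["image"][u[1]-40:u[1]+40,u[0]-40:u[0]+40]; cv2.imwrite(f"pics/{name}.png",cv2.resize(c,None,fx=7,fy=7,interpolation=cv2.INTER_NEAREST))
E
python3 - <<'E'
from h import *
st(); print(robot.current_orientation())
pick((514.5,256.8)); show("l3")
E
```

```text
t 1.0 p [ 267.8 -564.7  233.6] F [ 0.51 -0.6   0.12] M [ 0.03 -0.01 -0.02] w 91.9
[5.64956981e-06 9.75588281e-01 2.19607617e-01 3.37017541e-06]
gripped t 5.96 p [515.3 257.2  91.3] F [-0.45 -0.8   7.64] M [-0.05  0.13 -0.01] w 13.6
lifted t 6.57 p [513.9 256.5 204.2] F [ 0.59 -0.22 -1.48] M [0.06 0.05 0.02] w 14.1
shown t 7.58 p [599.2 329.4 417. ] F [-0.41  0.19 -2.14] M [-0.02 -0.05  0.02] w 13.6
```

View pics/l3.png

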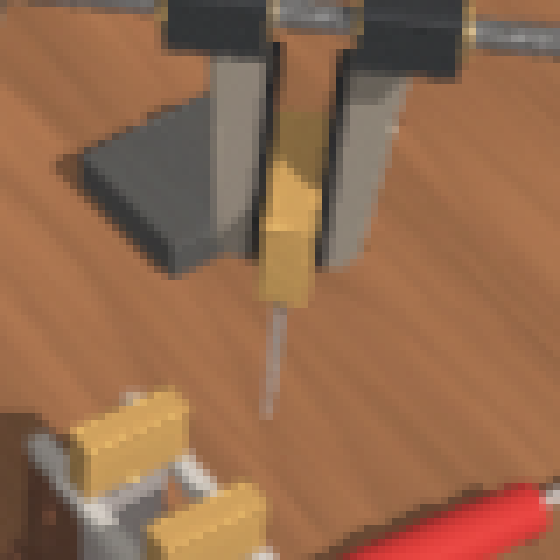

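The leaf held (crop pixels 270–285, 310–415) is about a fifth of the handle's width, so it is leaf3. I'll now try it in the gap.

```bash
cat >> h.py <<'E'
def enter(g):
    at(g,215,GY); at(g,128,GY,200); robot.dwell(.15); st("above")
    hit=at(g,84,GY,25) if False else robot.line_to([float(g[0]),float(g[1]),83.0],velocity=30,until_force=5)
    st("hit" if hit else "end"); return hit
E
python3 - <<'E'
from h import *
import pickle
enter(G)
P={n:robot.capture(n) for n in("scene","top")}; pickle.dump(P,open("P2.pkl","wb"))
s=P["scene"]["image"]
c=[]
for n in("scene","top"):
    u=proj(P[n],[517,-215,60])[0].round().astype(int); c.append(cv2.resize(P[n]["image"][u[1]-35:u[1]+35,u[0]-28:u[0]+28],(400,500),interpolation=cv2.INTER_CUBIC))
cv2.imwrite("pics/g3.png",np.hstack(c))
E
sed -i 's/P.pkl/P2.pkl/' id2.py; sed -i 's/len(Y),\*res\[:14\]/len(Y)/; s/^for k,t in enum/&/' id2.py; python3 id2.py 2>&1 | tail -5
```

```text
above t 10.42 p [ 518.2 -215.9  129.6] F [-0.26 -0.63 -0.75] M [ 0.04  0.03 -0.  ] w 13.5
hit t 11.72 p [ 517.  -215.6   85.4] F [-0.22  0.4   5.83] M [ 0.05  0.17 -0.01] w 13.9
Traceback (most recent call last):
  File "id2.py", line 40, in <module>
    A,y=D[k][oi,t]; Z=np.zeros((len(y),9)); Z[:,k]=A[:,0]; Z[:,4]=A[:,1]; Z[:,5+k]=A[:,2]; AA.append(Z);YY.append(y)
        ~^^^
KeyError: 3
```

```bash
sed -i 's/itertools.permutations((3,6,9,12))/()/; /^res.sort/d; /^for oi,off in enumerate(OF): print/d' id2.py; python3 id2.py 2>&1 | tail -4
cat >> h.py <<'E'
def hang(xy,g=None):
    p=robot.current_ee_pos(); robot.line_to([float(p[0]),float(p[1]),215.],velocity=200)
    at(xy,215,RY); at(xy,150,RY,250); robot.dwell(.1)
    h=robot.line_to([float(xy[0]),float(xy[1]),89.],velocity=60,until_force=5); st(f"hang {h}")
    robot.grip(36); at(xy,190,RY,250); st("hung")
E
python3 - <<'E'
from h import *
hang((514.5,256.8))
import pickle
P={n:robot.capture(n) for n in("scene","top")}; pickle.dump(P,open("P3.pkl","wb"))
E
```

```text
44 -8.0 119 135 | 42 -8.0 102 120 | 40 -4.25 90 112 | 37 -5.5 73 107 | 34 -5.75 62 104 | 31 -5.5 59 102 | [510.8 150.9]
44 -10.25 147 154 | 42 8.0 129 138 | 40 5.5 110 131 | 37 4.0 86 136 | 34 1.75 69 146 | 31 0.5 59 152 | [512.5 204.4]
44 -14.25 140 156 | 42 -1.75 121 138 | 40 -3.5 102 122 | 37 -3.75 79 106 | 34 -4.0 64 101 | 31 -4.0 56 101 | [517.4 308.4]
hang True t 15.76 p [514.2 256.6  91.3] F [ 0.43 -0.52  6.34] M [-0.06  0.17 -0.02] w 13.6
hung t 16.82 p [514.5 256.8 190.2] F [-0.88  0.58 -0.41] M [ 0.02 -0.04  0.  ] w 36.2
```

```bash
cat >> id2.py <<'E'
print()
for k,c in enumerate(cs):
    r=rect(S,W(c,[(15,-15,46)])[0],np.append(Rz@[0,1],0),(0,0,-1),30,40,2).astype(float).mean(2)
    for z in (34,31,28,25): print(z,r[(46-z)*2-2:(46-z)*2+2].mean(0)[::2].astype(int).tolist())
E
for f in P P2; do sed -i "s/\"P[0-9]*.pkl/\"$f.pkl/" id2.py; echo $f; python3 id2.py | sed -n '/^$/,$p'; done
```

```text
P

34 [56, 56, 58, 60, 62, 64, 67, 72, 77, 81, 86, 89, 93, 96, 98, 98, 97, 96, 95, 96, 97, 98, 99, 101, 102, 102, 103, 102, 101, 101]
31 [53, 52, 53, 56, 59, 61, 64, 68, 73, 79, 83, 86, 90, 93, 95, 96, 95, 95, 94, 96, 97, 98, 99, 100, 101, 101, 100, 100, 98, 92]
28 [53, 52, 52, 54, 56, 58, 62, 66, 71, 77, 81, 85, 89, 92, 95, 96, 96, 96, 96, 97, 98, 99, 99, 99, 100, 99, 95, 90, 83, 74]
25 [52, 51, 50, 51, 54, 58, 62, 66, 70, 76, 81, 85, 88, 91, 95, 97, 97, 97, 96, 97, 98, 100, 100, 98, 94, 89, 83, 75, 66, 60]
34 [65, 67, 66, 66, 66, 69, 70, 70, 74, 78, 83, 86, 89, 92, 94, 97, 99, 99, 99, 100, 102, 103, 103, 103, 103, 102, 101, 99, 94, 85]
31 [56, 57, 57, 56, 56, 59, 62, 65, 68, 72, 77, 82, 86, 89, 92, 95, 98, 99, 99, 99, 100, 100, 100, 100, 99, 98, 92, 81, 69, 60]
28 [53, 53, 53, 53, 54, 56, 60, 63, 67, 70, 76, 81, 85, 88, 91, 94, 97, 98, 99, 98, 99, 99, 99, 97, 91, 82, 70, 59, 51, 49]
25 [53, 54, 54, 53, 54, 56, 60, 63, 67, 70, 75, 80, 84, 87, 91, 94, 97, 98, 99, 99, 98, 96, 93, 86, 76, 64, 56, 52, 52, 53]
34 [68, 71, 72, 69, 67, 67, 67, 65, 65, 67, 70, 72, 75, 79, 85, 91, 98, 101, 1
[... 1804 characters left out ...]
, 129, 136, 142, 148, 151, 149, 142, 129, 112, 94, 81, 76]
25 [54, 55, 55, 54, 54, 56, 59, 63, 66, 71, 75, 81, 87, 92, 99, 106, 115, 125, 132, 137, 142, 144, 143, 135, 121, 102, 87, 81, 80, 80]
34 [66, 65, 64, 64, 64, 64, 65, 66, 67, 69, 75, 84, 90, 92, 95, 98, 100, 100, 101, 101, 101, 98, 95, 92, 91, 88, 79, 70, 66, 69]
31 [56, 55, 56, 57, 57, 56, 55, 58, 63, 68, 74, 79, 84, 88, 91, 94, 98, 100, 100, 99, 97, 95, 92, 87, 78, 67, 58, 51, 50, 52]
28 [55, 54, 55, 57, 56, 54, 55, 59, 63, 67, 71, 75, 81, 86, 90, 93, 97, 100, 100, 99, 97, 91, 81, 70, 59, 51, 48, 49, 49, 49]
25 [55, 56, 57, 57, 56, 56, 56, 58, 61, 65, 68, 73, 78, 84, 88, 93, 97, 100, 100, 96, 89, 78, 66, 55, 52, 52, 53, 52, 50, 50]
```

Blade silhouettes at y=308 are narrower than at y=205, so I take leaf6 to be the one at y≈308 and will confirm it in the air.

```bash
python3 - <<'E'
from h import *
pick((517.4,308.3)); show("l6")
E
```

```text
gripped t 18.47 p [518.1 308.7  91.4] F [-0.98 -1.55  7.5 ] M [-0.16  0.16  0.08] w 13.8
lifted t 19.07 p [516.8 308.  204.2] F [-0.5   0.53 -1.44] M [ 0.06 -0.01 -0.  ] w 14.0
shown t 20.05 p [599.2 329.7 416.8] F [-0.41 -0.6  -1.63] M [-0.01 -0.04  0.02] w 13.8
```

View pics/l6.png

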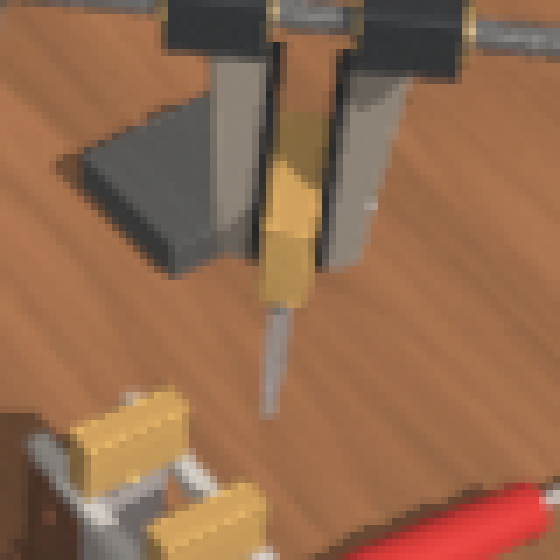

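The blade (crop pixels 267–290) is about twice leaf3's width and tapers to about 14 px at the tip, so it is leaf6.

```bash
python3 - <<'E'
from h import *
enter(G); robot.dwell(.1); st()
E
```

```text
above t 22.89 p [ 518.2 -216.   129.6] F [-0.28  0.67 -0.47] M [-0.02  0.05 -0.03] w 13.6
hit t 24.18 p [ 516.9 -215.6   85.4] F [-0.01 -0.48  5.21] M [0.06 0.08 0.02] w 13.5
 t 24.28 p [ 516.9 -215.6   85.4] F [-0.45  0.5   5.22] M [ 0.1   0.08 -0.03] w 13.8
```

Leaf6 also reached the bottom (same 85.4 as leaf3). I'll hang it back and take leaf9, at y≈204.

```bash
python3 - <<'E'
from h import *
hang((517.4,308.3)); pick((512.6,204.2)); show("l9")
E
```

```text
hang True t 28.4 p [516.9 308.   91.3] F [-0.85 -0.51  6.27] M [-0.11  0.12 -0.  ] w 13.5
hung t 29.46 p [517.4 308.3 190.3] F [-0.12 -0.08  0.29] M [ 0.04  0.01 -0.02] w 36.2
gripped t 31.18 p [513.5 204.5  91.3] F [-1.07  0.87  7.21] M [ 0.07  0.19 -0.02] w 14.0
lifted t 31.79 p [512.  203.9 204.2] F [ 0.   -1.03 -1.39] M [ 0.08 -0.02 -0.02] w 13.6
shown t 32.88 p [599.4 329.2 417.4] F [ 0.38 -0.5  -2.8 ] M [-0.05 -0.01  0.03] w 13.9
```

View pics/l9.png

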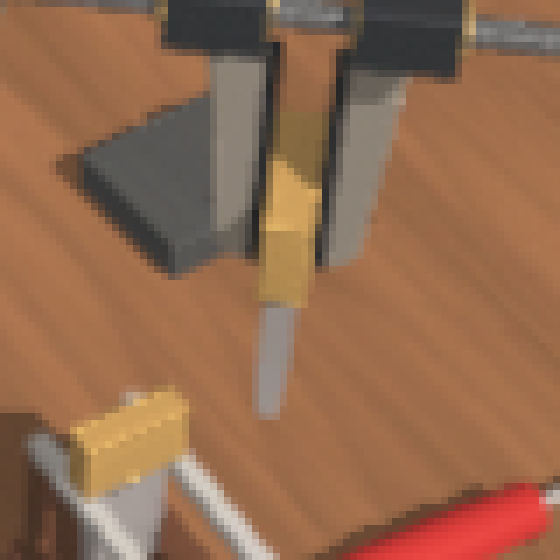

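The blade is about 34 px wide against about 52 px for the handle, so roughly 9 mm: leaf9. Now into the gap.

```bash
python3 - <<'E'
from h import *
enter(G); robot.dwell(.2); st()
for _ in range(5): print(np.round(robot.current_wrist_force(),1),end=" ")
E
```

```text
above t 35.72 p [ 518.2 -216.   129.6] F [ 0.09 -0.27 -0.79] M [-0.01  0.    0.  ] w 13.7
hit t 36.57 p [ 516.8 -215.3  104.5] F [ 1.61 -1.27 -0.73] M [-0.09 -0.45  0.06] w 13.7
 t 36.77 p [ 516.8 -215.3  104.5] F [ 3.54 -1.88 -6.83] M [-0.26 -0.72  0.  ] w 13.8
[ 3.5 -1.9 -6.8] [ 3.5 -1.9 -6.8] [ 3.5 -1.9 -6.8] [ 3.5 -1.9 -6.8] [ 3.5 -1.9 -6.8]
```

```bash
python3 - <<'E'
from h import *
p=robot.current_ee_pos()
h=robot.line_to([517.,-215.6,100.],velocity=15,until_force=15); print(h); st("pushed"); robot.dwell(.2); st()
E
```

```text
True
pushed t 36.98 p [ 517.  -215.3  104.4] F [0.53 0.53 5.06] M [ 0.13  0.13 -0.  ] w 14.1
 t 37.17 p [ 517.  -215.3  104.4] F [-1.04  0.66  6.86] M [0.17 0.23 0.06] w 13.3
```

```bash
python3 - <<'E'
from h import *
robot.grip(34); st("open"); robot.line_to([517.,-215.3,220.],velocity=150); robot.reach([420.,-420.,260.],q(GY)); robot.dwell(.5); st("away")
c=[]
for n,w in(("scene",[517,-215,65]),("scene",[515,230,70]),("top",[517,-215,65]),("top",[515,230,70])):
    P=robot.capture(n)
    u=proj(P,w)[0].round().astype(int); c.append(cv2.resize(P["image"][u[1]-38:u[1]+38,u[0]-50:u[0]+50],(400,300),interpolation=cv2.INTER_CUBIC))
cv2.imwrite("pics/final.png",np.vstack([np.hstack(c[:2]),np.hstack(c[2:])]))
E
```

```text
open t 37.66 p [ 517.  -215.3  103.7] F [-0.29  0.67  0.78] M [ 0.04  0.07 -0.03] w 34.1
away t 40.0 p [ 420.2 -419.7  260. ] F [ 0.12 -0.7   0.29] M [-0.02  0.   -0.03] w 33.8
```

View pics/final.png

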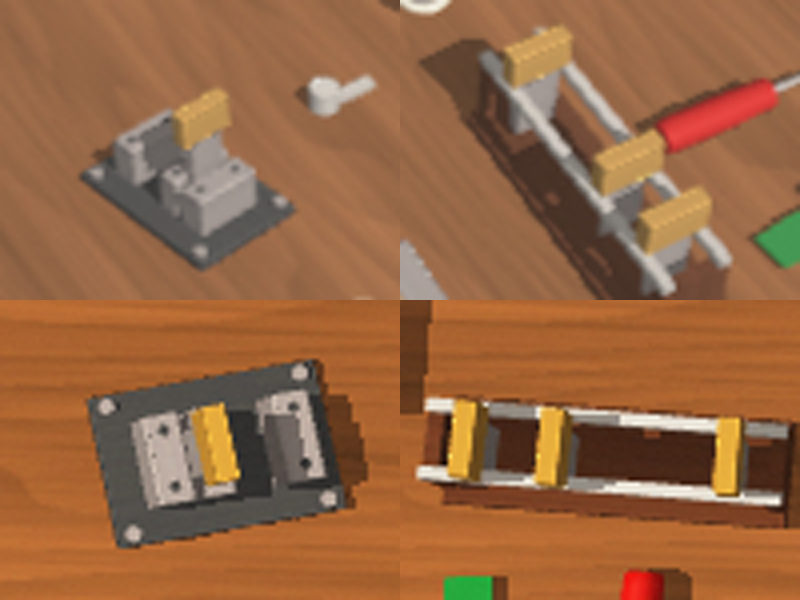

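The leaf stands upright in the gap (scene, pixel 205,125), and the other three hang on the rack. I'm handing the job in.

```bash
python3 -c "
from plant import robot
print(robot.close_job())"
```

```text
the job is handed in; nothing more can be done
None
```

I tried leaf3, leaf6 and leaf9 in that order: the first two reached the bottom and are back on the rack, and leaf9 binds about 17 mm deep (gap roughly 8 mm) and is left wedged upright; leaf12 was never taken off the rack, and the job was handed in at about 40 s.

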